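# Check a spindle for runout under the indicator

## Robot

A 6-joint arm with a two-finger parallel gripper is mounted at the origin on the work surface. World frame = base frame: x ahead of the robot, y to its left, z up, the work surface at z = 0. Lengths are in m, angles in rad, forces in N, time in s.
With the tool pointing down it reaches from about 0.425 to 0.95 m from the base axis. Payload 3.5 kg.
Tool frame: the origin (TCP) lies midway between the tips of the shut fingers; the grasp point (between the pads) lies 19 mm behind it; z points along the fingers, y is the line along which they close (so a half turn about z gives the same grasp; the last joint's range is limited). The gripper opens to 85 mm and grips with 20 to 120 N. Pads are 22 mm wide; open, the fingers measure 114 mm over their backs; the gripper's body (76 mm by 85 mm) begins 54 mm behind the grasp point. The pads swing forward as they close: fully open they stand 13 mm farther back than shut.
Start: joints at [0.951, 0.286, 1.577, -0, 1.279, -0.15], TCP at [0.306, 0.602, 0.231] pointing down, gripper open.
Joint ranges: [-2.77, 2.77], [-0.9, 2.22], [0.21, 2.48], [-1.53, 4.67], [0.24, 2.81], [-2.84, 2.84]. Speed limits (rad/s): [2.79, 2.79, 3.14, 3.14, 3.14, 3.14].

## Interface

Orientations are given as a unit quaternion [x, y, z, w].
In Python, from plant import get_state, read_camera, ctrl gives the robot as it stands.
- The arm moves only by the shell command python3 -m crank 'ROWS' [FORCE]. ROWS is JSON, a list of rows, each a list of 3 entries, a list of its own where there are three numbers: the shift along the tool's x, y, z in mm, then the turn about the tool's z in degrees, then the closure in counts, from 0 (fully open) to 255 (shut). In form: [[[tx, ty, tz], yaw, claw], ...]. A call has 1 to 10 rows; each row is the pose to reach, as a shift and turn from the pose commanded when the call began, along the tool's axes at that moment; what a row does not reach only later rows make up. A row lasts 1/10 s, in which the tool goes at most 50 mm and 8.59 degrees, less where a joint would pass 70% of its speed; a pose out of reach is approached as far as the arm can. A call with a gripper value outside its range is refused whole. The fingers move at their own pace and stop on an object; FORCE is the grip in N (left out, the last holds). Time passes only in rows, so rows that repeat a pose let the fingers close. It gives the time, the measured TCP pose, the force, the opening and the grip force at its end, in the units of the state.
- get_state(): the state, without advancing time (a new reading comes with each control period).
- read_camera(name): name is "scene" or "top"; returns a dict with "frame" (384x512x3 uint8, blue, green, red), "range_z" (384x512 float32, m along the optical axis (not along the pixel's ray), 0 where there is no reading), "vfov" (degrees; the focal length in pixels is half the picture's height over the tangent of half this angle, whatever the lens; pixels are square), "cx", "cy" (the principal point, pixels), "origin" and "orientation" of the camera in the world. Camera axes: x right, y down, z forward; pixel columns grow to the right and rows downward; lengths in m; the calibration is good to about 2 mm. A picture is of the moment at which its call begins.
- ctrl.sign_off(): hands the job in; it is judged then, once.
The state is a dict: "time": time; "qpos": joint angles; "dq": joint speeds; "joint_efforts": joint torques, N m; "eef_pos": TCP position; "tcp_rot": TCP orientation; "contact_force": force on the tool from outside, world axes, zero at the start; "wrist_torque": the same for the moment, N m; "opening": opening from 0.0 (shut) to 1.0 (fully open); "finger_force": force on a finger pad.
Only numpy, scipy, OpenCV 4.12 (cv2) and the standard library are available. Lean on these libraries where they do the work, as an engineer would, in place of code of your own. Each camera call takes 0.05 s, during which the arm holds its last target. There are 200 camera calls.

## Task

On the joinery bench one spindle lies in V-blocks under a plunger indicator on a column. Push the indicator head fully down its column so that its sprung plunger rests on the spindle's collar, then turn that spindle in its V-blocks by swinging its tommy bar up and over until it leans clearly to the column side, about 45 degrees past upright, with the plunger still riding on the collar. Leave the bar there, the spindle lying in its V-blocks, and leave the other spindle that has no indicator alone.

Things in the scene. Friction and masses are not known exactly. Their poses are not given: they have to be found in the camera images.
- gauge_stand: The fixed indicator station: a bare aluminium base plate 150 x 150 x 12 mm carrying two dark steel V-blocks (76 mm wide, up to 86 mm high, at y = -46 and +46 mm) and, at x = +65 mm, a steel column of 18 mm diameter, 237 mm high. Origin under the plate's middle, on the bench, straight below the plunger; z up, y along the spindle, x from the spindle to the column.
- indicator_head (a joint): How far (m) the indicator head has slid down its column: 0 fully up, 0.035 fully down at a firm stop. Starts 0 to 8 mm down. It is stiff (pushing takes 5 to 10 N), stays where it is left, and is moved by pushing its cap straight down.
- plunger (a joint): How far (m) the sprung plunger is pushed up into the head: 0 hanging free, 0.018 at most. With the head fully up its round tip is 135 mm above the bench, the collar's top 109 mm; with the head fully down it is pushed in about 9 mm (2 to 3 N).
- cap_top (a point): Centre of the flat top of the round black cap (32 mm diameter, 8 mm thick) on top of the indicator head, 255 mm above the bench with the head fully up. Under the cap is the black dial, 56 mm in diameter with white faces. The cap is 65 mm from the column's axis.
- spindle_bar_root (a point): Point on the axis of the steel spindle under the indicator, where its tommy bar is planted: at x = 0, y = +105 mm in the stand's frame, 81 mm above the bench. The loose spindle (0.5 to 1 kg) is 30 mm in diameter, 210 mm long (y = -85 to +125 mm) with a 56 mm diameter collar between the V-blocks, and it turns in them by sliding on oiled faces: swinging the bar takes about 1 N. It stays at whatever angle it is left.
- spindle_bar_tip (a point): Rounded free end of the tommy bar, a straight dark steel bar of 10 mm diameter whose end is 85 mm from the spindle's axis. It starts leaning 45 degrees from vertical to the stand's -x side (away from the column), tip 141 mm above the bench; it swings square to the spindle, up and over to the +x side. Nothing stands above its path; the nearest V-block's end face is 39 mm beside the bar, the dial's edge 72 mm.
- waiting_spindle: Bystander: a similar spindle with a slimmer 44 mm collar and its own tommy bar, lying in V-blocks without an indicator. Origin on its axis midway between its V-blocks, 81 mm above the bench; y along it. Leave alone.

How it is judged:
By the outcome, as a careful person would: the job done as asked, in the order asked, and still so for the second after the job is handed in, with the robot touching nothing.
It also fails if it takes over 38 s, if anything falls off the work surface, if the arm or the gripper's body presses on something with over 40 N, if the wrist force passes 120 N, or if a joint passes its speed limit or range.

## Working session

There is one attempt and no reset: what is moved stays moved. The work goes in short steps, Python scripts to look and compute and a shell command to move; the robot and the scene stay as the last step left them, time stands still between calls to the robot, and variables do not carry over. Pictures are saved under pics/ and viewed, at most 10 in all, crops included, and the job is handed in when it is done.

```bash
mkdir -p pics; ls
cat > h.py <<'E'
import numpy as np, cv2
from plant import get_state, read_camera, ctrl
from scipy.spatial.transform import Rotation as R
def cloud(c):
    d=c["range_z"];h,w=d.shape
    f=h/2/np.tan(np.radians(c["vfov"])/2)
    v,u=np.mgrid[:h,:w]
    P=np.dstack([(u-c["cx"])/f*d,(v-c["cy"])/f*d,d])
    o=c["orientation"]
    M=R.from_quat(o).as_matrix() if np.size(o)==4 else np.array(o).reshape(3,3)
    W=P@M.T+np.array(c["origin"]); W[d<=0]=np.nan
    return W
E
python3 - <<'E'
from h import *
ims=[]
for n in ["scene","top"]:
    c=read_camera(n);np.savez("/tmp/%s.npz"%n,**c);ims.append(c["frame"]);cv2.imwrite("pics/%s.png"%n,c["frame"])
    print(n,c["vfov"],c["cx"],c["cy"],c["origin"],c["orientation"],(c["range_z"]>0).mean())
print(get_state())
E
```

```text
pics
scene 57.346000461347856 254.70611302063523 193.0026554690852 [ 1.09613869 -0.0120595   0.67205373] [ 0.68318918  0.60109471 -0.28280933 -0.30324342] 0.9960530598958334
top 54.479580756481525 254.08580510401745 193.48054809199712 [0.42187568 0.04438429 0.84822486] [ 0.70737706 -0.70491347  0.04399917 -0.02790643] 0.9961446126302084
{'time': 0.1, 'qpos': array([ 9.50980618e-01,  2.87111677e-01,  1.57803716e+00,  1.81096039e-05,
        1.27861811e+00, -1.49957224e-01]), 'dq': array([ 0.00043994, -0.00210136, -0.00349864, -0.00125906, -0.00043992,
       -0.00119206]), 'joint_efforts': array([ 3.98333495e-04, -4.07296944e+01, -2.93701386e+01, -1.34923566e-04,
        3.38220336e-03,  1.93613957e-06]), 'eef_pos': array([0.30520454, 0.60138634, 0.23005889]), 'tcp_rot': array([ 2.32776580e-01,  9.72529630e-01, -1.00435775e-03, -4.16207555e-04]), 'contact_force': array([0.24206401, 0.40426658, 0.43305115]), 'wrist_torque': array([-0.0136447 , -0.05024447,  0.03851599]), 'finger_force': 0.0, 'opening': 0.9965633703117965}
```

View pics/scene.png

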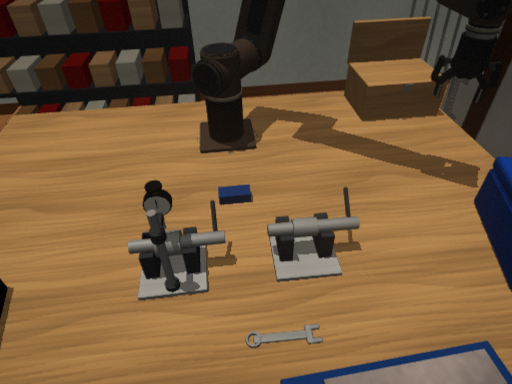

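View pics/top.png

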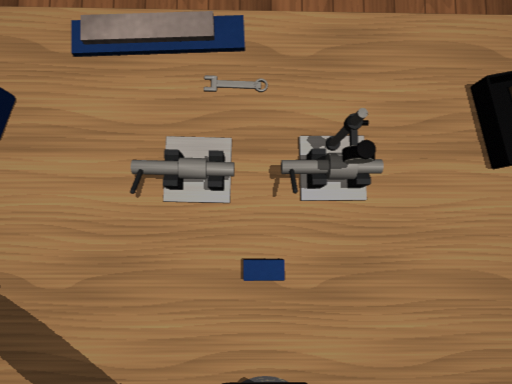

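Scene: the gauge stand is at about (173,250), with its dial at (157,200). The waiting spindle is at about (312,235). In the top view the stand's plate is at about (333,168), cap at (365,150), and bar root to tip runs about (292,170) to (295,190).

```bash
python3 - <<'E'
from h import *
W={}
for n in ["scene","top"]:
    c=dict(np.load("/tmp/%s.npz"%n)); w=cloud(c); W[n]=w; f=c["frame"].astype(int)
    print(n,"bench z",np.nanmedian(w[...,2]))
    z=w[...,2]; near=(np.abs(w[...,0]-.6)<.3)&(w[...,1]<0.1)&(w[...,1]>-.3)
    pl=near&(np.abs(z-.012)<.005)&(f.min(2)>110)&(np.ptp(f,axis=2)<30)
    p=w[pl]; print("plate n",len(p),p.min(0),p.max(0)); 
    (ce,s,a)=cv2.minAreaRect(p[:,:2].astype(np.float32)); print(ce,s,a)
    # spindle: z ~ 0.096 top
    for lo,hi,nm in [(.088,.1,"spin"),(.105,.15,"bar"),(.2,.232,"dial"),(.228,.27,"hi")]:
        m=near&(z>lo)&(z<hi);q=w[m]
        if len(q):
            print(nm,len(q),q.min(0).round(3),q.max(0).round(3),np.median(q,0).round(3))
    m=near&(z>.085)&(z<.1)&(f.min(2)>70); q=w[m]
    l=cv2.fitLine(q[:,:2].astype(np.float32),cv2.DIST_HUBER,0,.01,.01).ravel(); print("spindle line",l,q[:,1].min(),q[:,1].max())
    np.save("/tmp/w_%s.npy"%n,w)
t=W["top"]
for r in range(140,196,3): print(r,[tuple((t[r,c]*1000).round().astype(int)) for c in (288,292,296,366)])
E
python3 - <<'E'
import cv2
a=cv2.imread('pics/scene.png')[160:310,100:260];b=cv2.imread('pics/top.png')[95:215,265:400]
cv2.imwrite('pics/c.png',cv2.hconcat([cv2.resize(a,(400,375)),cv2.resize(b,(400,375))]))
E
```

```text
scene bench z -0.0011560324997305083
plate n 1107 [ 0.51121674 -0.22888237  0.00700592] [0.77803719 0.0999352  0.01417373]
(0.6483758091926575, -0.0628642737865448) (0.26398158073425293, 0.328477144241333) 1.9556622505187988
spin 845 [ 0.538 -0.24   0.088] [0.634 0.1   0.1  ] [ 0.564 -0.107  0.093]
bar 363 [ 0.502 -0.162  0.105] [ 0.635 -0.046  0.15 ] [ 0.564 -0.146  0.117]
dial 545 [ 0.548 -0.182  0.2  ] [ 0.634 -0.127  0.232] [ 0.571 -0.151  0.217]
hi 296 [ 0.544 -0.171  0.228] [ 0.635 -0.139  0.248] [ 0.569 -0.154  0.244]
spindle line [ 0.03381676 -0.99942803  0.5644587  -0.09324645] -0.24003727066557365 0.09996528307504912
top bench z -0.0002711249303911645
plate n 1671 [ 0.48771316 -0.22901903  0.00703786] [0.7771399  0.09989612 0.01603182]
(0.6347734928131104, -0.061681851744651794) (0.2876811623573303, 0.32875412702560425) 1.207635521888733
spin 1180 [ 0.532 -0.239  0.088] [0.628 0.1   0.1  ] [ 0.555 -0.098  0.094]
bar 418 [ 0.497 -0.183  0.105] [ 0.627 -0.045  0.15 ] [ 0.554 -0.145  0.108]
dial 351 [ 0.546 -0.181  0.2  ] [ 0.627 -0.127  0.232] [ 0.556 -0.141  0.218]
hi 409 [ 
[... 3075 characters left out ...]
t64(512), np.int64(-46), np.int64(128)), (np.int64(512), np.int64(-53), np.int64(132)), (np.int64(521), np.int64(-213), np.int64(62))]
188 [(np.int64(522), np.int64(-53), np.int64(0)), (np.int64(521), np.int64(-62), np.int64(1)), (np.int64(505), np.int64(-52), np.int64(139)), (np.int64(521), np.int64(-229), np.int64(11))]
191 [(np.int64(515), np.int64(-53), np.int64(-2)), (np.int64(515), np.int64(-62), np.int64(0)), (np.int64(499), np.int64(-52), np.int64(143)), (np.int64(514), np.int64(-229), np.int64(13))]
194 [(np.int64(508), np.int64(-53), np.int64(0)), (np.int64(508), np.int64(-62), np.int64(0)), (np.int64(508), np.int64(-71), np.int64(1)), (np.int64(507), np.int64(-229), np.int64(12))]
```

View pics/c.png

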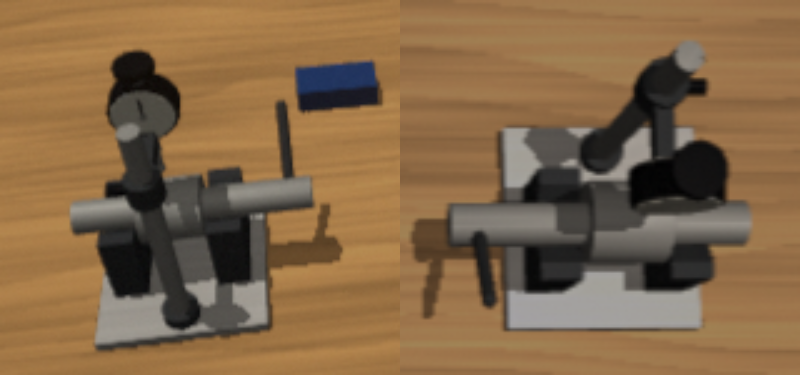

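The crop confirms the bar leans toward the robot (-x) and the cap is at about (0.558, -0.1545, 0.247). The root is near (0.556, -0.050). I'll go above the cap with the fingers shut.

```bash
python3 -m crank '[[[-35,-35,-15],-8,255],[[-70,-70,-30],-16,255],[[-105,-105,-45],-24,255],[[-140,-140,-60],-26.9,255],[[-175,-174,-60],-26.9,255],[[-210,-208,-60],-26.9,255],[[-245,-242,-60],-26.9,255],[[-280,-276,-60],-26.9,255],[[-315,-310,-60],-26.9,255],[[-350,-345,-60],-26.9,255]]' 40; python3 -c "
from plant import get_state as g;s=g();print(s['eef_pos'],s['tcp_rot'],s['qpos'])"
```

```text
time: 1.1
eef_pos: [0.4613, 0.134, 0.291]
tcp_rot: [0.0, 1.0, 0.0, -0.0]
contact_force: [1.2, 0.3, 0.3]
opening: -0.004
finger_force: 0.0
[0.46134652 0.1339674  0.29101916] [ 5.55215420e-05  9.99999996e-01  2.64871168e-05 -5.88095135e-05] [ 7.09713197e-02 -1.98107435e-01  1.96960141e+00  6.24396446e-05
  1.37021224e+00 -1.49972641e+00]
```

```bash
python3 -m crank '[[[-16,-47,0],0,255],[[-32,-94,0],0,255],[[-48,-141,0],0,255],[[-64,-188,0],0,255],[[-80,-235,0],0,255],[[-97,-280,0],0,255],[[-97,-288,16],0,255],[[-97,-288,16],0,255],[[-97,-288,16],0,255]]'
python3 - <<'E'
from h import *
b=[]
for n in ["scene","top"]:
    c=read_camera(n);w=cloud(c);f=c["frame"];g=w[...,2]
    m=(abs(w[...,0]-.558)<.03)&(abs(w[...,1]+.1545)<.03)&(g>.238)&(g<.252);q=w[m];print(n,len(q),q.min(0) if len(q) else 0,q.max(0) if len(q) else 0)
    b.append(cv2.resize(f[130:310,100:260] if n=="scene" else f[95:230,265:400],(400,400)))
cv2.imwrite('pics/d.png',cv2.hconcat(b))
E
```

```text
time: 2.0
eef_pos: [0.5575, -0.151, 0.274]
tcp_rot: [0.0, 1.0, 0.001, -0.001]
contact_force: [0.1, 0.7, 1.2]
opening: 0.001
finger_force: 0.0
scene 185 [ 0.54517672 -0.17056653  0.23863501] [ 0.57642644 -0.13935149  0.24870906]
top 32 [ 0.55022633 -0.1443794   0.23889183] [ 0.56628166 -0.13862785  0.24896721]
```

View pics/d.png

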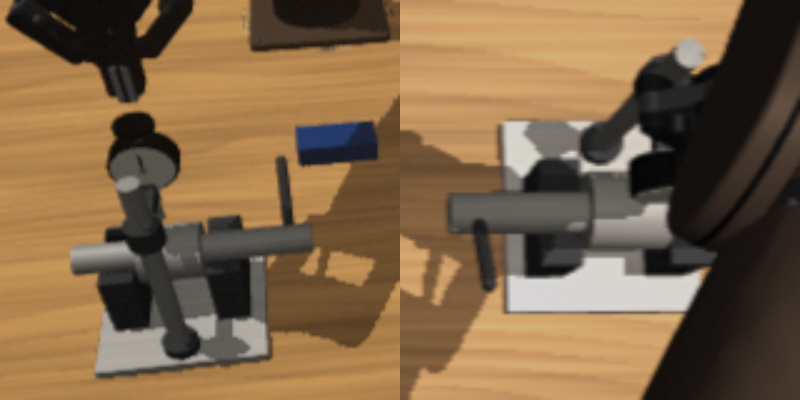

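The fingertips are directly above the cap, with scene-crop tips at (125,98) over the cap at (133,125). Now I push down.

```bash
python3 -m crank '[[[-3,-3,10],0,255],[[-3,-3,20],0,255],[[-3,-3,26],0,255],[[-3,-3,29],0,255],[[-3,-3,32],0,255],[[-3,-3,35],0,255],[[-3,-3,38],0,255],[[-3,-3,41],0,255],[[-3,-3,44],0,255],[[-3,-3,47],0,255]]'
```

```text
time: 3.1
eef_pos: [0.5613, -0.1547, 0.229]
tcp_rot: [0.0, 1.0, 0.0, 0.0]
contact_force: [-3.3, 3.5, 6.1]
opening: -0.001
finger_force: 3.1
```

```bash
python3 -m crank '[[[0,0,3],0,255],[[0,0,5],0,255],[[0,0,7],0,255],[[0,0,8],0,255],[[0,0,9],0,255]]'; python3 -m crank '[[[0,0,1],0,255],[[0,0,2],0,255],[[0,0,2],0,255]]'
```

```text
time: 3.6
eef_pos: [0.5613, -0.1547, 0.2206]
tcp_rot: [0.0, 1.0, 0.0, 0.0]
contact_force: [-3.6, 4.3, 8.1]
opening: -0.003
finger_force: 3.6
time: 3.9
eef_pos: [0.5613, -0.1547, 0.22]
tcp_rot: [0.0, 1.0, 0.0, 0.0]
contact_force: [-5.5, 4.5, 11.0]
opening: -0.001
finger_force: 5.6
```

```bash
python3 -m crank '[[[0,0,2],0,255],[[0,0,3],0,255],[[0,0,3],0,255],[[0,0,3],0,255]]'
```

```text
time: 4.3
eef_pos: [0.5614, -0.1548, 0.22]
tcp_rot: [-0.0, 1.0, 0.0, 0.0]
contact_force: [-9.8, 5.6, 20.0]
opening: -0.004
finger_force: 10.0
```

The head is at its stop: z stays at 0.220 at 20 N. I'll lift and go round to the -x side of the bar tip.

```bash
python3 -m crank '[[[0,0,-20],0,255],[[0,0,-64],0,255],[[24,26,-66],0,255],[[56,60,-66],0,255],[[88,96,-66],0,255],[[96,105,-60],0,255],[[96,105,-20],0,255],[[96,105,20],0,255],[[96,105,60],0,255],[[96,105,90],0,255]]'
python3 -m crank '[[[0,0,6],0,255],[[0,0,6],0,255]]'
python3 - <<'E'
from h import *
b=[]
for n in ["scene","top"]:
    c=read_camera(n);w=cloud(c);f=c["frame"];g=w[...,2]
    m=(abs(w[...,0]-.558)<.03)&(abs(w[...,1]+.1545)<.03)&(g>.2)&(g<.26);q=w[m];print(n,len(q),np.percentile(q[:,2],95) if len(q) else 0)
    b.append(cv2.resize(f[130:310,100:260] if n=="scene" else f[95:230,265:400],(400,400)))
cv2.imwrite('pics/e.png',cv2.hconcat(b))
E
```

```text
time: 5.3
eef_pos: [0.4645, -0.0502, 0.1213]
tcp_rot: [0.0, 1.0, -0.0, -0.001]
contact_force: [-0.4, -0.6, 0.4]
opening: -0.0
finger_force: 0.0
time: 5.5
eef_pos: [0.465, -0.0503, 0.1173]
tcp_rot: [0.0, 1.0, 0.0, -0.001]
contact_force: [0.5, -0.0, 0.4]
opening: -0.001
finger_force: 0.0
scene 204 0.21997055709198027
top 281 0.22105331633673697
```

View pics/e.png

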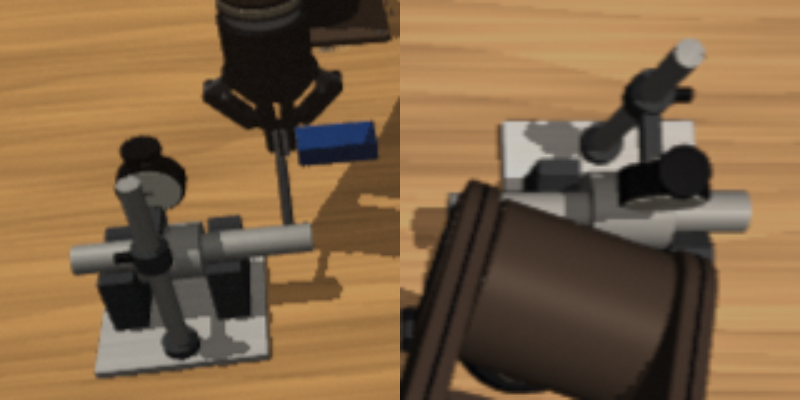

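The head stays down with its cap top at 0.220, and the bar tip is just in front of the shut fingers at scene-crop (280,140). Now I swing it to upright.

```bash
python3 -m crank '[[[-8,0,-2],0,255],[[-16,0,-4],0,255],[[-24,0,-6],0,255],[[-31,0,-9],0,255],[[-38,0,-12],0,255],[[-46,0,-15],0,255],[[-53,0,-17],0,255],[[-60,0,-20],0,255],[[-68,0,-22],0,255],[[-75,0,-24],0,255]]'
python3 -m crank '[[[-7,0,0],0,255],[[-14,0,1],0,255],[[-20,0,2],0,255],[[-26,0,4],0,255],[[-26,0,4],0,255]]'
python3 - <<'E'
from h import *
b=[]
for n in ["scene","top"]:
    c=read_camera(n);f=c["frame"]
    b.append(cv2.resize(f[130:310,100:260] if n=="scene" else f[95:230,265:400],(400,400)))
cv2.imwrite('pics/f.png',cv2.hconcat(b))
E
```

```text
time: 6.6
eef_pos: [0.5409, -0.0501, 0.1422]
tcp_rot: [0.0, 1.0, 0.0, -0.0]
contact_force: [-0.6, -0.4, -0.5]
opening: -0.003
finger_force: 0.3
time: 7.1
eef_pos: [0.567, -0.0502, 0.1379]
tcp_rot: [0.0, 1.0, -0.0, 0.0]
contact_force: [0.4, -0.8, -0.3]
opening: -0.002
finger_force: 0.0
```

View pics/f.png

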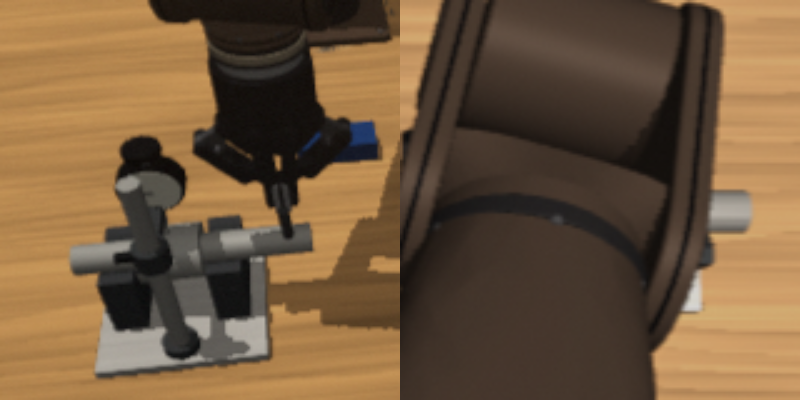

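The bar is in front of the fingers at scene-crop (285,210), already past upright. I'll push on to about 45° and back away up and to -x.

```bash
python3 -m crank '[[[-6,0,3],0,255],[[-12,0,6],0,255],[[-18,0,10],0,255],[[-18,0,10],0,255],[[-10,0,5],0,255],[[20,0,-30],0,255],[[50,30,-60],0,255],[[80,75,-90],0,255],[[80,120,-110],0,255],[[80,165,-130],0,255]]'
python3 -m crank '[[[0,50,0],0,255],[[0,100,0],0,255],[[0,150,0],0,255],[[0,150,0],0,255]]'
cat > m.py <<'E'
from h import *
b=[]
for n in ["scene","top"]:
    c=read_camera(n);w=cloud(c);f=c["frame"];g=w[...,2]
    m=(abs(w[...,0]-.558)<.1)&(abs(w[...,1]+.05)<.022)&(g>.101)&(g<.17);q=w[m]
    l=cv2.fitLine(q[:,[0,2]].astype(np.float32),cv2.DIST_HUBER,0,.01,.01).ravel()
    print(n,len(q),"angle",np.degrees(np.arctan2(l[0],l[1])),"max",q.max(0),q.min(0))
    m=(abs(w[...,0]-.558)<.03)&(abs(w[...,1]+.1545)<.03)&(g>.2)&(g<.26);print("cap",np.percentile(w[m][:,2],95))
    b.append(cv2.resize(f[130:310,100:260] if n=="scene" else f[95:230,265:400],(400,400)))
cv2.imwrite('pics/g.png',cv2.hconcat(b))
E
python3 m.py
```

```text
time: 8.2
eef_pos: [0.4852, 0.1061, 0.2658]
tcp_rot: [0.001, 1.0, -0.0, 0.001]
contact_force: [1.4, -0.4, 0.1]
opening: -0.002
finger_force: 0.0
time: 8.6
eef_pos: [0.4852, 0.2599, 0.2645]
tcp_rot: [-0.003, 1.0, 0.001, 0.0]
contact_force: [0.4, -0.3, -0.1]
opening: -0.001
finger_force: 0.0
scene 23 angle 46.7662 max [ 0.61689327 -0.0454932   0.14389445] [ 0.57334799 -0.05371516  0.10208836]
cap 0.22003326722831
top 133 angle 43.64685 max [ 0.61471746 -0.04493503  0.14544777] [ 0.56850246 -0.05530465  0.10144874]
cap 0.22115002381572935
```

View pics/g.png

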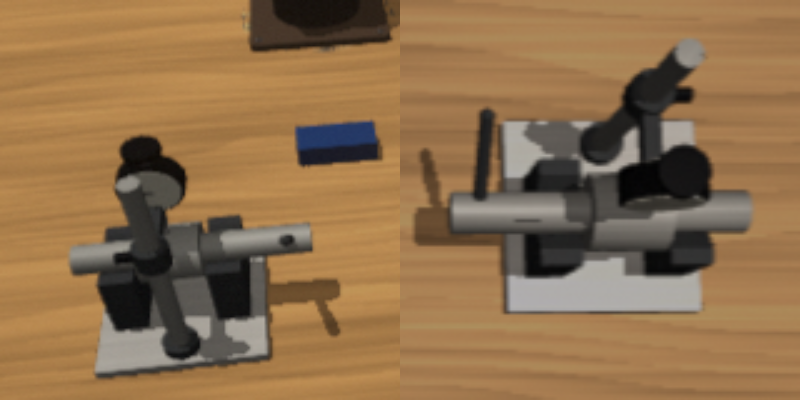

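The bar leans about 45° to the column side: in the top crop it runs (483,195) to (487,112). The spindle is seated, the head is fully down and the arm is clear.

```bash
python3 -c "
from plant import ctrl;print(ctrl.sign_off())"
```

```text
the job is handed in; nothing more can be done
None
```

I pushed the indicator head down to its stop and then swung the tommy bar to about 45° past upright on the column side. The spindle still lies in its V-blocks, the other spindle was not touched, and the job is handed in after about 9 s of robot time. I judged the plunger to be on the collar from the head being fully down, not from a direct look at it.

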